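Set the laminator for thick pouches and start it

TASK

Get the laminator on the activity table ready for thick pouches: with one fingertip against the side of the selector's bar, push it round clockwise, click by click, to the fourth click from off, without pinching the bar. Then press the round start button all the way in with a fingertip and let it spring back; do not press it before the selector is set. Leave the ink bottle, tea cup, paperweight and inkstone where they stand.

Things in the scene. Friction and masses are not known exactly. Their poses are not given: they have to be found in the camera images.
- laminator: Fixed pouch laminator, white, 380 mm wide (its y), 150 mm deep (its x); a dark infeed plate in front (-x), 50 mm high, reaches to x = -163 mm. Origin under its centre on the table; x axis front to back, y to its left, z up. The dark panel on top of its right half (-y), surface 94 mm above the table, carries the selector and, 95 mm to its left (+y), the start button; nothing else stands up there.
- dial (a joint): Selector angle in rad, growing clockwise seen from above: off at 0, then a click every 0.628 (36 deg); fourth click 2.513; hard stops just outside 0 and 3.142. Starts at off, first or second click. The hump between clicks lies half-way and takes about 0.1 N m (6 N at 17 mm from the axis); past it the selector snaps ahead into the next click and rests there.
- dial_top (a point): Centre of the top of the selector's bar, on its upright axis, 119 mm above the table. The bar is 48 mm long, 14 mm thick, 20 mm high, on a round skirt 52 mm across, 4 mm high. A white line on top marks the pointing end. White marks on the panel 38 mm from the axis: a dot for off (bar pointing to the machine's left, +y), then clockwise five bars, each thicker than the last.
- dial_pointer (a point): Middle of the end face of the bar at its pointing end, 24 mm from the axis and 10 mm below the bar's top: tells which way the selector points.
- dial_rear_side: The flat long side of the bar that looks counter-clockwise at the pointing end (push on it near the pointing end to turn clockwise). Origin in the middle of that side, on the level of its half height, 7 mm from the axis; x axis towards the pointing end, y out of this side.
- dial_lead_side: The opposite flat long side of the bar, 7 mm from the axis on the other side; touching both sides at once counts as pinching.
- start_button (a joint): How far the start button is pressed in, in m: 0 out, 0.005 fully in. A spring brings it back; it begins to move at 1.5 N and is fully in at 4 N.
- start_button_top (a point): Centre of the top of the start button, a round grey button 24 mm in diameter that stands 8 mm above the panel (102 mm above the table); it is pressed straight down.
- ink_bottle: Loose black ink bottle, 48 mm in diameter and 112 mm high, to the right of the laminator; origin at the centre of its underside. Bystander.
- tea_cup: Loose white cup, 72 mm in diameter and 85 mm high, behind the laminator; origin at the centre of its underside. Bystander.
- paperweight: Loose steel bar 180 x 18 x 12 mm (long along its x) with a small stud, lying to the right of the laminator beyond the bottle; origin at the centre of its underside. Bystander.
- inkstone: Loose dark stone tray 130 x 76 x 21 mm, to the left of the laminator; origin at the centre of its underside. Bystander.

How it is judged:
By the outcome, as a careful person would: the job done as asked, in the order asked, and still so for the second after the job is handed in, with the robot touching nothing.
It also fails if it takes over 58 s, if anything falls off the work surface, if the arm or the gripper's body presses on something with over 40 N, if the wrist force passes 120 N, or if a joint passes its speed limit or range.

ROBOT

A 6-joint arm with a two-finger parallel gripper is mounted at the origin on the work surface. World frame = base frame: x ahead of the robot, y to its left, z up, the work surface at z = 0. Lengths are in mm, angles in rad, forces in N, time in s.
With the tool pointing down it reaches from about 350 to 850 mm from the base axis. Payload 8.1 kg.
Tool frame: the origin (TCP) lies between the finger pads; the fingertips stand 17 mm ahead of it and the grasp point (between the pads) lies 2 mm behind it; z points along the fingers, y is the direction in which the jaws open and shut (so a half turn about z gives the same grasp; the last joint's range is limited). The gripper opens to 85 mm and grips with 20 to 120 N. Pads are 22 mm wide; open, the fingers measure 114 mm over their backs; the gripper's body (76 mm by 85 mm) begins 54 mm behind the grasp point. The pads swing forward as they close: fully open they stand 13 mm farther back than shut.
Start: joints at [1.107, 0.13, 1.488, -0, 1.523, -0.085], TCP at [221.863, 557.479, 248.292] pointing down, gripper open.
Joint ranges: [-2.96, 2.96], [-0.89, 2.26], [0.02, 2.5], [-1.34, 4.48], [0, 2.73], [-2.66, 2.66]. Speed limits (rad/s): [2.39, 2.39, 2.79, 3.14, 3.14, 3.14].

INTERFACE

Orientations are given as a rotation vector (axis times angle).
In Python, from bench import env gives the robot as it stands.
- The arm moves only by the tool servo_tool, never from a script. Its argument "commands" is one flat list of numbers, 5 for each row, row after row: the gripper's target within -1 to 1 (fully open at 1, half-way at 0, shut at -1), then the shift along the tool's x, y, z scaled (see below), then the turn about the tool's z scaled (see below). A call has 1 to 20 rows; each row shifts and turns the commanded pose from where the row before left it, along the tool's axes as they then stand; what a row does not reach is not made up. The controller multiplies each number of a shift by 25 mm and each number of a turn by 0.12 rad. A row lasts 1/12 s, in which the tool goes at most 41.7 mm and 7.16 degrees, less where a joint would pass 70% of its speed; a pose out of reach is approached as far as the arm can. A call with a number of a shift or a turn outside -1 to 1 is refused whole. A call with a gripper value outside its range is refused whole. The fingers move at their own pace and stop on an object; "grip_force" is the grip in N (left out, the last holds). Time passes only in rows, so rows that do not move let the fingers close. It gives the time, the measured TCP pose, the force and the opening at its end, in the units of the state.
- env.sense(): the state, without advancing time (a new reading comes with each control period).
- env.get_image(name): name is "scene" or "top" or "wrist"; returns the picture (480x640x3 uint8, red, green, blue); there is no depth.
- env.camera_params(name): a dict with "fov_y" (degrees; the focal length in pixels is half the picture's height over the tangent of half this angle, whatever the lens; pixels are square), "cx", "cy" (the principal point, pixels), "rvec" (rotation vector, rad) and "tvec" (3), from world to camera coordinates, as OpenCV has them. Camera axes: x right, y down, z forward; pixel columns grow to the right and rows downward; lengths in mm; the calibration is good to about 2 mm. The wrist camera is an equidistant fisheye: a pixel r from the principal point sees the ray r / f radians off the axis. A picture is of the moment at which its call begins: read the wrist's pose just before it. camera_params takes no time and is no camera call; for the wrist camera it gives the pose at the moment of the call.
- env.hand_in(): hands the job in, once; it reports no verdict.
Trained networks look in the newest picture that a camera, given by its name, has taken for a name from the list of things; names that differ only in an ending like _2 or _b are one class to them, and where a whole thing is asked for, a point or a joint stands for the part that bears it (a point fixed in the world has none). Each returns a list of dicts, best first, with "conf" (0 to 1); they miss things now and then, are a little off and sometimes report something else, mostly with a low value. They report only what shows in the picture. A call takes as long as a camera call.
- env.boxes_of(camera, label): "uv" ([column, row] in pixels, amid what is visible of it).
- env.spot_point(camera, label): "uv" ([column, row] in pixels: a listed point, or the origin of a listed thing).
The state is a dict: "time_s": time; "q": joint angles; "joint_vel": joint speeds; "joint_efforts": joint torques, N m; "ee_pos": TCP position; "tool_rot": TCP orientation; "wrist_force": force on the tool from outside, world axes, zero at the start; "wrist_torque": the same for the moment, N m; "grip_width": finger opening in mm.
Only numpy, scipy, OpenCV 4.12 (cv2) and the standard library are available. Lean on these libraries where they do the work, as an engineer would, in place of code of your own. Each camera call takes 0.05 s, during which the arm holds its last target.

## Working session

There is one attempt and no reset: what is moved stays moved. The work goes in short steps, Python scripts to look and compute and a tool call to move; the robot and the scene stay as the last step left them, time stands still between calls to the robot, and variables do not carry over. Pictures are saved under pics/ and viewed, and the job is handed in when it is done.

Besides the shell and the picture viewer there is one more tool, called after "Emit:" as name(argument=value, ...) on one line, values as JSON. servo_tool: Moves the arm, as the interface text tells. Shifts and turns lie within -1 to 1; 1 stands for 25 mm of shift or 0.12 rad of turn. Its arguments: {"type":"object","properties":{"commands":{"type":"array","items":{"type":"number","minimum":-1,"maximum":1}},"grip_force":{"type":"number"}},"required":["commands"]}

```bash
ls; mkdir -p pics
cat > h.py <<'E'
import numpy as np, cv2
from bench import env
def ray(cam,uv,P=None):
    P=P or env.camera_params(cam); f=240/np.tan(np.radians(P["fov_y"])/2)
    x,y=(uv[0]-P["cx"])/f,(uv[1]-P["cy"])/f
    if cam=="wrist":
        r=np.hypot(x,y); s=np.sin(r)/r if r>1e-9 else 1; d=np.array([x*s,y*s,np.cos(r)])
    else: d=np.array([x,y,1.])
    R=cv2.Rodrigues(np.array(P["rvec"],float))[0]; t=np.array(P["tvec"],float)
    return -R.T@t, R.T@d
def atz(cam,uv,z,P=None):
    o,d=ray(cam,uv,P); return o+d*(z-o[2])/d[2]
def save(cam,name):
    im=env.get_image(cam); cv2.imwrite(f"pics/{name}.png",im[:,:,::-1]); return im
E
python3 - <<'E'
from h import *
print(env.sense())
for c in ("scene","top","wrist"):
    save(c,c+"0"); print(c,env.camera_params(c))
Z=dict(dial_top=119,dial_pointer=109,start_button_top=102,laminator=0,ink_bottle=0,tea_cup=0)
for c in ("top","scene"):
  for l,z in Z.items():
    for d in env.spot_point(c,l)[:2]: print(c,l,d,atz(c,d["uv"],z).round(1))
E
```

```text
pics
{'time_s': 0.0, 'q': array([ 1.10658066e+00,  1.31168689e-01,  1.48931505e+00, -2.40872761e-05,
        1.52299228e+00, -8.54101183e-02]), 'joint_vel': array([-1.38908413e-03, -9.76434349e-04, -1.04050791e-03, -1.19924053e-03,
       -7.77142410e-05,  2.27373624e-04]), 'joint_efforts': array([-1.14124927e-03, -5.69375145e+01, -5.00567830e+01, -1.54210798e-04,
        1.42360645e-02,  3.71605449e-05]), 'ee_pos': array([221.64015583, 556.98959335, 247.22026592]), 'tool_rot': array([-5.91381214e-01, -3.08493095e+00,  2.85718768e-03]), 'wrist_force': array([ 0.5122718 ,  0.63610027, -0.58539227]), 'wrist_torque': array([-0.0033387 , -0.03498543, -0.0317717 ]), 'grip_width': 85.33582187707707}
scene {'fov_y': 45.62833703436405, 'cx': 314.27713421004273, 'cy': 240.68125106505116, 'rvec': array([ 0.70413714,  2.72640631, -0.97498107]), 'tvec': array([ 471.10845497, -204.1119594 , 1723.13604995])}
top {'fov_y': 50.35271189167514, 'cx': 324.54640281324106, 'cy': 236.83840761028438, 'rvec': array([ 2.13724934, -2.1823044 ,  0.15563216]), 'tvec': array([ 80.68810937, 603.24908811, 993.6506
[... 539 characters left out ...]
, 279.3], 'conf': 0.78} [520.5  46.1   0. ]
top ink_bottle {'uv': [460.6, 319.9], 'conf': 0.56} [ 431.6 -209.3    0. ]
top tea_cup {'uv': [357.2, 223.2], 'conf': 0.96} [637.5  -2.    0. ]
scene dial_top {'uv': [277.1, 251.2], 'conf': 0.73} [679.8  72.1 119. ]
scene dial_top {'uv': [325.9, 186.5], 'conf': 0.64} [467.6 -61.5 119. ]
scene dial_pointer {'uv': [323.0, 198.5], 'conf': 0.68} [491.3 -35.1 109. ]
scene laminator {'uv': [329.8, 247.4], 'conf': 0.78} [513.3  42.7   0. ]
scene ink_bottle {'uv': [312.2, 177.0], 'conf': 0.7} [ 424.8 -218.2    0. ]
scene tea_cup {'uv': [278.0, 251.9], 'conf': 0.64} [642.8 -11.8   0. ]
scene tea_cup {'uv': [315.2, 180.1], 'conf': 0.3} [ 423.3 -202.3    0. ]
```

View pics/top0.png

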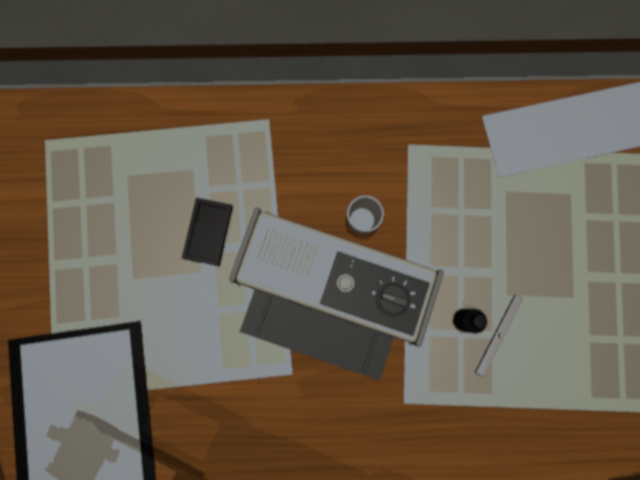

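Run:
```python
import cv2
a=cv2.imread("pics/top0.png")[250:350,310:470]; cv2.imwrite("pics/top0c.png",cv2.resize(a,None,fx=5,fy=5,interpolation=2))
a=cv2.imread("pics/scene0.png")[140:320,220:420]; cv2.imwrite("pics/scene0c.png",cv2.resize(a,None,fx=3,fy=3,interpolation=2))
```

```text
(no output)
```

View pics/wrist0.png

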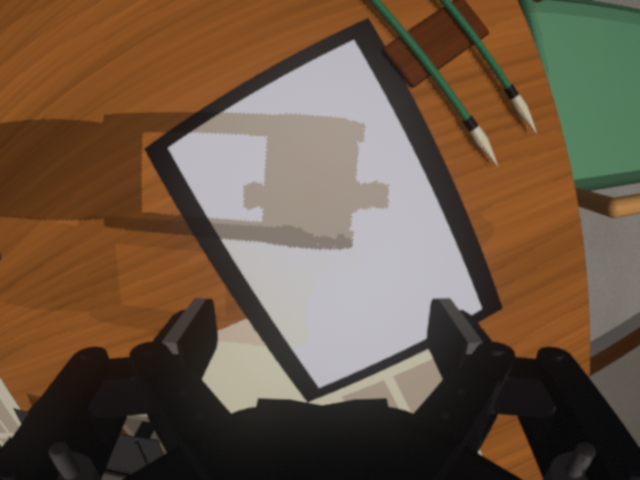

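View pics/top0c.png

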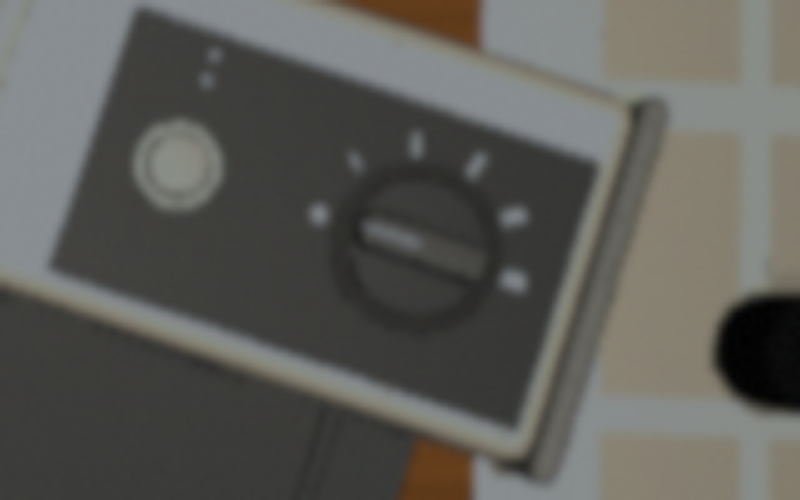

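View pics/scene0c.png

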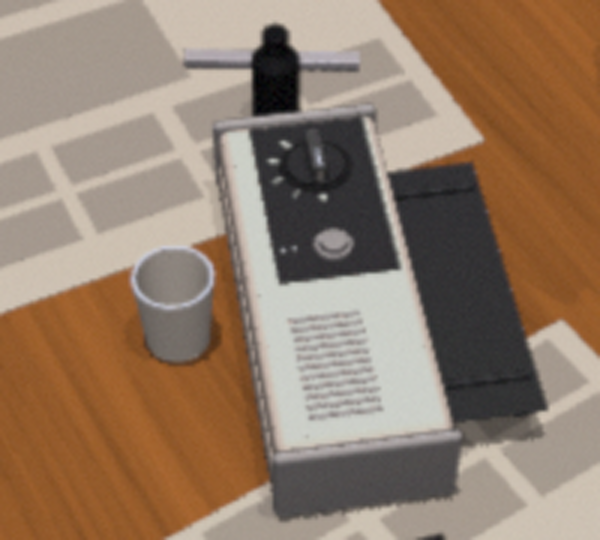

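The selector is at off: its line points at the dot. Next I'll fit the panel frame from the marks.

Run:
```python
from h import *
from scipy.optimize import least_squares
m=[(318,214),(355,160),(416,143),(477,163),(514,215),(514,281)]
W=np.array([atz("top",(310+u/5,250+v/5),94)[:2] for u,v in m])
b=atz("top",(310+178/5,250+165/5),102)[:2]
print(W.round(1),b, "dialtop",atz("top",(310+420/5,250+246/5),119))
def pred(p):
    k=np.arange(6); a=p[2]-k*0.6283
    return np.c_[p[0]+38*np.cos(a),p[1]+38*np.sin(a)]
r=least_squares(lambda p:(pred(p)-W).ravel(),[472,-58,1.16]); print(r.x,r.fun.round(1))
a=r.x[2]; print("button pred",r.x[:2]+95*np.array([np.cos(a),np.sin(a)]), np.degrees(a))
r2=least_squares(lambda p:np.r_[(pred(p)-W).ravel(),p[:2]+95*np.array([np.cos(p[2]),np.sin(p[2])])-b],r.x); print(r2.x,r2.fun.round(1))
```

```text
[[489.1 -21.5]
 [509.2 -36.2]
 [515.1 -59.6]
 [507.  -82.4]
 [487.2 -95.6]
 [462.5 -94.5]] [508.37472258  31.38943943] dialtop [476.14861508 -55.88784684 119.        ]
[476.70550392 -58.25820724   1.21950088] [ 0.7 -1.1 -0.9 -0.9 -0.4 -0.1 -0.4  0.7 -0.1  0.8  1.2  0.6]
button pred [509.3963747   30.93992597] 69.87225338572463
[476.60263837 -58.31817113   1.22560708] [ 0.3 -1.1 -1.1 -0.8 -0.5  0.1 -0.4  0.8  0.1  0.8  1.3  0.4  0.4 -0.3]
```

Emit:
servo_tool(commands=[-1,0,0,0,0,-1,0,0,0,0,-1,0,0,0,0,-1,0,0,0,0,-1,0,0,0,0,-1,0,0,0,0], grip_force=20)

```text
time_s: 1.25
ee_pos: [221.9, 557.5, 248.3]
tool_rot: [0.591, 3.085, -0.0]
wrist_force: [0.0, -0.0, 1.3]
grip_width: 12.0
```

Emit:
servo_tool(commands=[-1,-0.859,-0.917,0,0,-1,-0.859,-0.917,0,0,-1,-0.859,-0.917,0,0,-1,-0.859,-0.917,0,0,-1,-0.859,-0.917,0,0,-1,-0.859,-0.917,0,0,-1,-0.859,-0.917,0,0,-1,-0.859,-0.917,0,0,-1,-0.859,-0.917,0,0,-1,-0.859,-0.917,0,0,-1,-0.859,-0.917,0,0,-1,-0.859,-0.917,0,0,-1,-0.859,-0.917,0,0,-1,-0.859,-0.917,0,0,-1,-0.859,-0.917,0,0,-1,-0.859,-0.917,0,0,-1,-0.859,-0.917,0,0,-1,-0.859,-0.917,0,0,-1,-0.859,-0.917,0,0,-1,-0.859,-0.917,0,0])

```text
time_s: 2.92
ee_pos: [451.7, -29.0, 248.6]
tool_rot: [0.592, 3.085, 0.0]
wrist_force: [0.4, -0.4, 0.5]
grip_width: 0.2
```

Emit:
servo_tool(commands=[-1,0,0,0.2,0.89,-1,0,0,0.2,0.89,-1,0,0,0.2,0.89,-1,0,0,0.2,0.89,-1,0,0,0.2,0.89,-1,0,0,0.2,0.89,-1,0,0,0.2,0.89,-1,0,0,0.2,0.89,-1,0,0,0.2,0.89,-1,0,0,0.2,0.89,-1,0,0,0,0.89,-1,0,0,0,0.89,-1,0,0,0,0,-1,0,0,0,0])

```text
time_s: 4.08
ee_pos: [451.4, -27.4, 198.4]
tool_rot: [2.315, 2.123, 0.0]
wrist_force: [0.6, 0.6, 0.4]
grip_width: 0.0
```

Run:
```python
from h import *
s=env.sense(); print(s["ee_pos"],s["tool_rot"],s["q"],s["grip_width"],s["wrist_force"])
R=cv2.Rodrigues(s["tool_rot"])[0]; print(R[:,0],R[:,1])
Z=dict(dial_top=119,dial_pointer=109,start_button_top=102)
P=env.camera_params("wrist"); save("wrist","w1")
for l,z in Z.items():
    for d in env.spot_point("wrist",l)[:2]: print(l,d,atz("wrist",d["uv"],z,P).round(1))
save("scene","s1");
```

```text
[451.39722279 -27.37616369 198.39401157] [2.31506199e+00 2.12345828e+00 1.48889203e-04] [-1.74016188e-01 -2.52891015e-01  1.94712078e+00 -2.35456903e-05
  1.44717673e+00 -8.77301042e-02] 0.03887881007461417 [0.60896491 0.55071708 0.39314746]
[ 8.61761657e-02  9.96279914e-01 -3.95871573e-05] [ 9.96279899e-01 -8.61761571e-02  1.83391936e-04]
dial_top {'uv': [367.2, 303.1], 'conf': 0.73} [476.3 -57.8 119. ]
dial_pointer {'uv': [372.7, 262.2], 'conf': 0.92} [481.9 -35.2 109. ]
start_button_top {'uv': [406.2, 150.4], 'conf': 0.61} [507.1  30.9 102. ]
```

View pics/w1.png

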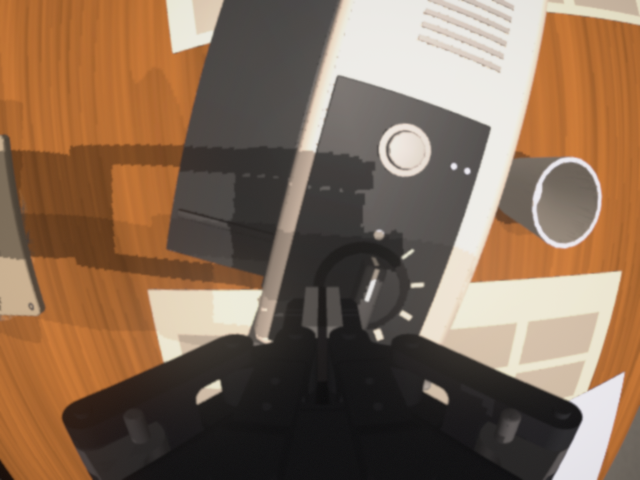

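View pics/s1.png

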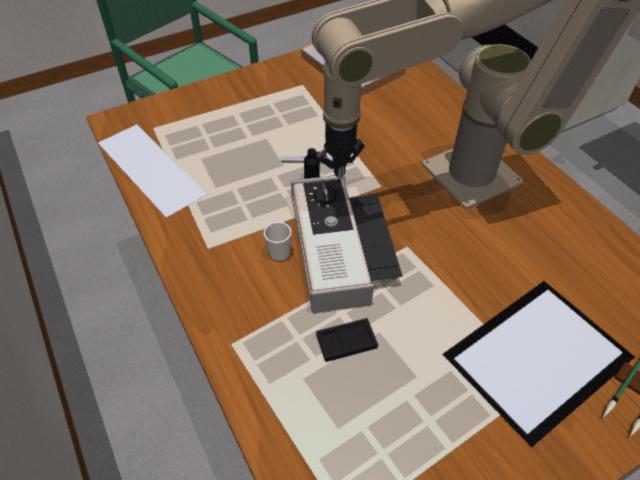

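Run:
```python
from h import *
import cv2
a=cv2.imread("pics/w1.png")[220:420,220:420]; cv2.imwrite("pics/w1c.png",cv2.resize(a,None,fx=3,fy=3,interpolation=2))
s=env.sense(); R=cv2.Rodrigues(s["tool_rot"])[0]; p=s["ee_pos"]
print("cam in tool",R.T@(ray("wrist",(320,240))[0]-p))
for uv in [(304,288),(341,288),(322,288)]:
  for z in (17,4): print(uv,z,(R.T@(atz("wrist",uv,p[2]-z)-p)).round(1))
for uv in [(288,302),(280,335),(365,335),(240,340)]:
  for z in (0,-20,-40): print(uv,z,(R.T@(atz("wrist",uv,p[2]-z)-p)).round(1))
```

```text
cam in tool [  67.94203828   -0.27255545 -125.26708083]
(304, 288) 17 [ 8.2 -7.6 17. ]
(304, 288) 4 [13.7 -6.9  4. ]
(341, 288) 17 [ 8.2  7.7 17. ]
(341, 288) 4 [13.7  7.   4. ]
(322, 288) 17 [ 8.2 -0.1 17. ]
(322, 288) 4 [13.7 -0.2  4. ]
(288, 302) 0 [  9.7 -12.8  -0. ]
(288, 302) -20 [ 19.  -10.8 -20. ]
(288, 302) -40 [ 28.3  -8.8 -40. ]
(280, 335) 0 [ -4.6 -16.4  -0. ]
(280, 335) -20 [  7.  -13.8 -20. ]
(280, 335) -40 [ 18.6 -11.3 -40. ]
(365, 335) 0 [-4.6 16.5  0. ]
(365, 335) -20 [  7.   13.8 -20. ]
(365, 335) -40 [ 18.6  11.1 -40. ]
(240, 340) 0 [ -7.4 -32.5  -0. ]
(240, 340) -20 [  4.6 -27.4 -20. ]
(240, 340) -40 [ 16.6 -22.2 -40. ]
```

View pics/w1c.png

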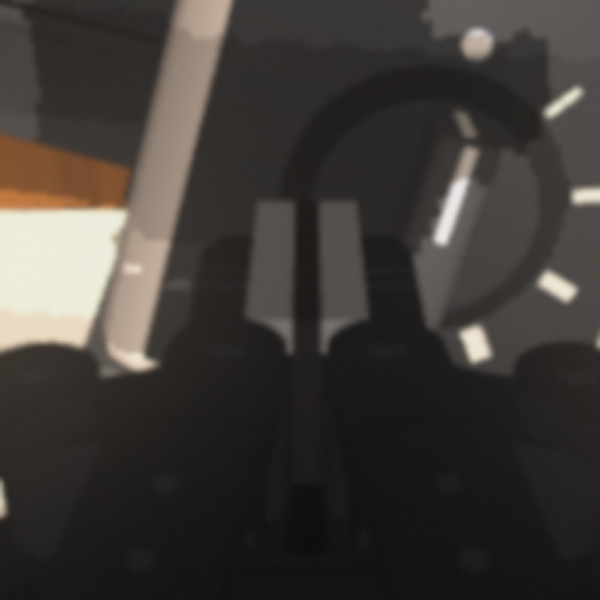

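Emit:
servo_tool(commands=[-1,0,0,0.6,0,-1,0,0,0.6,0,-1,0,0,0.6,0,-1,0,0,0.6,0,-1,0,0,0.4,0,-1,0,0,0.3,0,-1,0,0,0,0,-1,0,0.1,0,0,-1,0,0.1,0,0,-1,0,0.08,0,0,-1,0,0,0,0])

```text
time_s: 5.25
ee_pos: [459.5, -28.2, 121.8]
tool_rot: [2.318, 2.119, 0.002]
wrist_force: [0.1, -0.4, -0.5]
grip_width: -0.1
```

Run:
```python
from h import *
s=env.sense(); print(s["ee_pos"],s["wrist_force"])
save("wrist","w2"); save("top","t2")
a=cv2.imread("pics/w2.png")[200:440,200:480]; cv2.imwrite("pics/w2c.png",cv2.resize(a,None,fx=2.5,fy=2.5,interpolation=2))
```

```text
[459.45197988 -28.17439119 121.77824876] [ 0.10536476 -0.39898617 -0.48288573]
```

View pics/w2c.png

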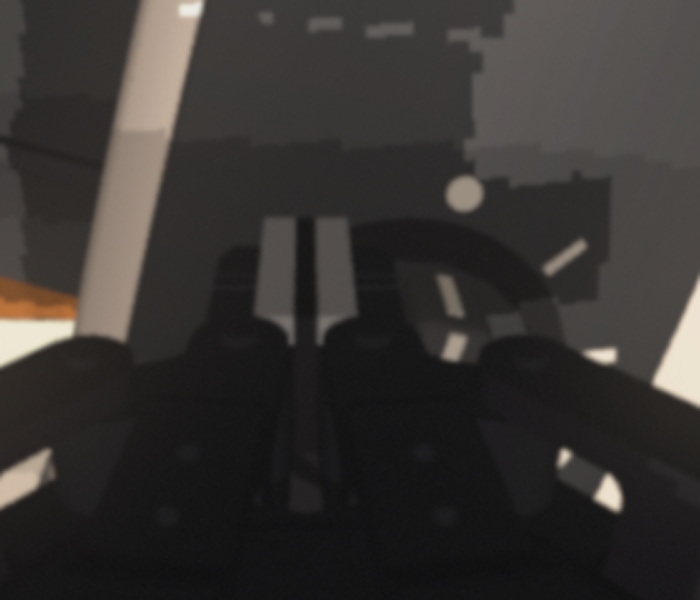

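The fingertip is beside the bar and has not touched it yet. I'll close the gap and start the arc.

Emit:
servo_tool(commands=[-1,0,0.06,0.02,0,-1,0,0.06,0.02,0,-1,0,0,0,0])

```text
time_s: 5.6
ee_pos: [461.5, -28.3, 119.7]
tool_rot: [2.319, 2.12, 0.0]
wrist_force: [-0.1, -0.3, 0.3]
grip_width: -0.4
```

Emit:
servo_tool(commands=[-1,0.037,0.069,0,0.5,-1,0.037,0.069,0,0.5,-1,0.037,0.069,0,0.5,-1,0,0,0,0])

```text
time_s: 5.93
ee_pos: [467.0, -26.2, 119.8]
tool_rot: [2.502, 1.899, 0.0]
wrist_force: [0.5, 0.2, -0.2]
grip_width: -0.0
```

Emit:
servo_tool(commands=[-1,0.037,0.069,0,0.5,-1,0.037,0.069,0,0.5,-1,0.037,0.069,0,0.5,-1,0,0,0,0])

```text
time_s: 6.27
ee_pos: [472.1, -25.1, 119.6]
tool_rot: [-2.66, -1.669, 0.002]
wrist_force: [-3.0, 1.3, 2.1]
grip_width: -0.3
```

Run:
```python
from h import *
s=env.sense(); print(s["ee_pos"],s["wrist_force"])
save("wrist","w3"); save("top","t3"); save("scene","s3")
a=cv2.imread("pics/w3.png")[200:440,200:480]; 
b=cv2.imread("pics/s3.png")[160:260,270:390]
c=np.vstack([cv2.resize(a,(700,600))[:300],cv2.resize(b,(360,300),interpolation=2) if 0 else cv2.copyMakeBorder(cv2.resize(b,(360,300),interpolation=2),0,0,0,340,0)])
cv2.imwrite("pics/w3c.png",c)
for l in ("dial_pointer","dial_top"):
  for cam in ("scene",): print(l,env.spot_point(cam,l)[:2])
```

```text
[472.14230256 -25.10888459 119.55664818] [-3.02624641  1.28070612  2.14244235]
dial_pointer [{'uv': [322.0, 199.1], 'conf': 0.68}]
dial_top [{'uv': [319.6, 196.9], 'conf': 0.63}, {'uv': [325.4, 189.9], 'conf': 0.43}]
```

View pics/w3c.png

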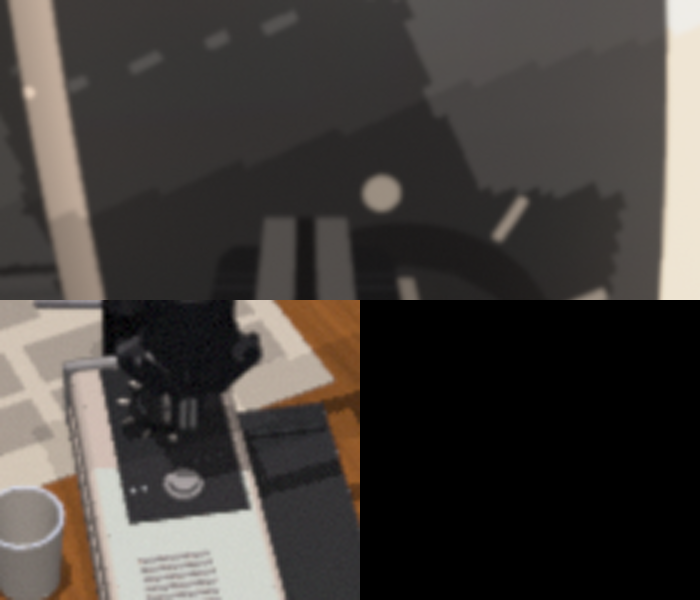

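Emit:
servo_tool(commands=[-1,0,-0.16,0,0,-1,-0.16,0,0,-0.86,-1,0,0,0,-0.86,-1,0,0,0,-0.86,-1,0,0,0,0])

```text
time_s: 6.93
ee_pos: [467.0, -27.3, 119.8]
tool_rot: [2.365, 2.067, -0.0]
wrist_force: [-2.1, 0.5, 1.3]
grip_width: -0.3
```

Emit:
servo_tool(commands=[-1,0.025,0.068,0,0.5,-1,0.025,0.068,0,0.5,-1,0.025,0.068,0,0.5,-1,0.025,0.068,0,0.5,-1,0,0,0,0])

```text
time_s: 7.35
ee_pos: [474.7, -26.2, 119.9]
tool_rot: [2.606, 1.755, 0.001]
wrist_force: [-1.8, -0.0, -0.6]
grip_width: 0.2
```

Emit:
servo_tool(commands=[-1,0.025,0.068,0,0.5,-1,0.025,0.068,0,0.5,-1,0,0,0,0])

```text
time_s: 7.6
ee_pos: [478.6, -26.6, 120.1]
tool_rot: [2.703, 1.599, 0.001]
wrist_force: [0.7, -0.1, 0.3]
grip_width: -0.1
```

```bash
cat >> h.py <<'E'
def rep(k=0):
    s=env.sense(); R=cv2.Rodrigues(s["tool_rot"])[0]; ax=np.array([476.4,-57.9])
    t=s["ee_pos"][:2]-ax; th=np.degrees(np.arctan2(R[1,0],R[0,0]))
    print("pos",s["ee_pos"].round(1),"toolx as dial",round((70.5-th)%360,1),"c",(R[:2,:2].T@-t).round(1),"F",s["wrist_force"].round(1),"q",s["q"].round(2),s["time_s"])
E
python3 -c "
from h import *
rep()"
```

```text
pos [478.6 -26.6 120.1] toolx as dial 9.3 c [-28.4  13.1] F [ 0.7 -0.1  0.3] q [-0.16 -0.1   1.96 -0.    1.28  0.34] 7.6
```

```bash
cat >> h.py <<'E'
def look(n):
    a=save("top",n)[265:335,350:440,::-1]; b=save("wrist",n+"w")[180:340,300:480,::-1]; c=save("scene",n+"s")[165:235,285:365,::-1]
    f=lambda i:cv2.resize(i,(400,350),interpolation=2)
    cv2.imwrite(f"pics/{n}c.png",np.hstack([f(a),f(b)]))
    cv2.imwrite(f"pics/{n}sc.png",f(c))
E
python3 -c "
from h import *
look('p1')
for c in ('top','wrist'):
  d=env.spot_point(c,'dial_pointer')[:1]
  for x in d: print(c,x,atz(c,x['uv'],109)-[476.4,-57.9,0])"
```

```text
top {'uv': [359.9, 224.5], 'conf': 0.61} [141.41064209  59.62112258 109.        ]
wrist {'uv': [379.9, 326.7], 'conf': 0.78} [ 19.64011753  13.50598359 109.        ]
```

View pics/p1c.png

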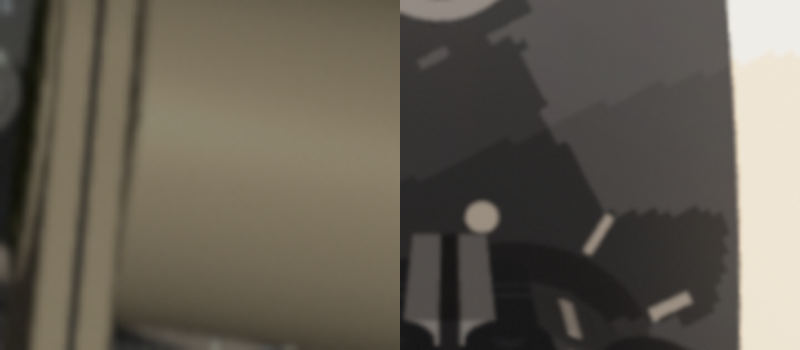

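Click 1 is confirmed: the wrist view puts the pointer at about 36°. Pushing on to click 2.

Emit:
servo_tool(commands=[-1,0.025,0.068,0,0.5,-1,0.025,0.068,0,0.5,-1,0.025,0.068,0,0.5,-1,0.025,0.068,0,0.5,-1,0.025,0.068,0,0.5,-1,0.025,0.068,0,0.5,-1,0.025,0.068,0,0.5,-1,0.025,0.068,0,0.5,-1,0.025,0.068,0,0.5,-1,0,0,0,0])

```text
time_s: 8.68
ee_pos: [493.2, -32.5, 119.9]
tool_rot: [-3.032, -0.821, -0.001]
wrist_force: [-0.1, 1.4, 0.3]
grip_width: -0.1
```

Emit:
servo_tool(commands=[-1,0.025,0.068,0,0.5,-1,0.025,0.068,0,0.5,-1,0,0,0,0])

```text
time_s: 8.93
ee_pos: [496.0, -35.2, 119.9]
tool_rot: [3.075, 0.64, 0.001]
wrist_force: [0.8, 0.5, -0.4]
grip_width: -0.1
```

```bash
cat >> h.py <<'E'
def dialang():
    P=env.camera_params("wrist"); env.get_image("wrist")
    for l,z in (("dial_pointer",109),("dial_top",119)):
        for x in env.spot_point("wrist",l)[:2]:
            v=atz("wrist",x["uv"],z,P)[:2]-[476.4,-57.9]; print(l,x,v.round(1),"dial",round(70.5-np.degrees(np.arctan2(v[1],v[0])),1))
E
python3 -c "
from h import *
rep();dialang()"
```

```text
pos [496.  -35.2 119.9] toolx as dial 47.0 c [-27.  13.] F [ 0.8  0.5 -0.4] q [-0.17 -0.05  1.91 -0.    1.28  0.99] 8.9333
dial_pointer {'uv': [376.0, 325.4], 'conf': 0.66} [23.  -0.9] dial 72.8
dial_top {'uv': [376.3, 28.9], 'conf': 0.15} [125.8  48.3] dial 49.5
```

Click 2 reached. Next is click 3.

Emit:
servo_tool(commands=[-1,0.025,0.068,0,0.5,-1,0.025,0.068,0,0.5,-1,0.025,0.068,0,0.5,-1,0.025,0.068,0,0.5,-1,0.025,0.068,0,0.5,-1,0.025,0.068,0,0.5,-1,0.025,0.068,0,0.5,-1,0.025,0.068,0,0.5,-1,0.025,0.068,0,0.5,-1,0.025,0.068,0,0.5,-1,0,0,0,0])

```text
time_s: 10.0
ee_pos: [504.0, -50.9, 119.7]
tool_rot: [3.127, -0.298, -0.0]
wrist_force: [0.8, -0.0, -0.1]
grip_width: -0.4
```

```bash
python3 -c "
from h import *
rep();dialang()"
```

```text
pos [504.  -50.9 119.7] toolx as dial 81.4 c [-25.8  12.1] F [ 0.8 -0.  -0.1] q [-0.2  -0.02  1.89 -0.    1.28  1.56] 10.0
dial_pointer {'uv': [376.6, 323.4], 'conf': 0.59} [ 18.3 -15. ] dial 109.8
dial_top {'uv': [149.2, 324.2], 'conf': 0.66} [38.6 77.3] dial 7.0
```

Click 3 (108°) reached. One more to go, with the same stroke.

Emit:
servo_tool(commands=[-1,0.025,0.068,0,0.5,-1,0.025,0.068,0,0.5,-1,0.025,0.068,0,0.5,-1,0.025,0.068,0,0.5,-1,0.025,0.068,0,0.5,-1,0.025,0.068,0,0.5,-1,0.025,0.068,0,0.5,-1,0.025,0.068,0,0.5,-1,0.025,0.068,0,0.5,-1,0.025,0.068,0,0.5,-1,0,0,0,0])

```text
time_s: 11.07
ee_pos: [502.1, -68.5, 119.8]
tool_rot: [2.9, -1.209, -0.0]
wrist_force: [0.2, 0.3, 0.5]
grip_width: 0.1
```

```bash
python3 -c "
from h import *
rep();dialang()"
```

```text
pos [502.1 -68.5 119.8] toolx as dial 115.8 c [-25.6  10.8] F [0.2 0.3 0.5] q [-0.24 -0.02  1.89 -0.    1.28  2.12] 11.0667
dial_pointer {'uv': [378.4, 323.9], 'conf': 0.72} [  5.1 -24.2] dial 148.5
```

Emit:
servo_tool(commands=[-1,0,-0.16,0,0,-1,0,-0.2,0,0,-1,0,-0.1,-0.4,0,-1,0,0,-0.8,0,-1,0,0,-0.8,0,-1,0,0,-0.8,0,-1,0,0,-0.6,-0.5,-1,0,0,0,-1,-1,0,0,0,-1,-1,0,0,0,-1,-1,0,0,0,-1,-1,0,0,0,-1,-1,0,0,0,-1,-1,0,0,0,-1,-1,0,0,0,-1,-1,0,0,0,0])

```text
time_s: 12.55
ee_pos: [510.8, -60.1, 205.6]
tool_rot: [3.119, 0.372, 0.001]
wrist_force: [0.9, -0.5, 0.6]
grip_width: -0.1
```

```bash
python3 -c "
from h import *
rep();dialang();look('p4')
P=env.camera_params('wrist')
for x in env.spot_point('wrist','start_button_top')[:2]: print(x,atz('wrist',x['uv'],102,P))
R=cv2.Rodrigues(env.sense()['tool_rot'])[0]; print(R[:2,:2])"
```

```text
pos [510.8 -60.1 205.6] toolx as dial 56.9 c [-32.9 -10.2] F [ 0.9 -0.5  0.6] q [-0.22 -0.08  1.78  0.    1.44  1.12] 12.55
dial_pointer {'uv': [341.8, 302.6], 'conf': 0.69} [  3.1 -23.7] dial 153.0
dial_top {'uv': [308.4, 309.1], 'conf': 0.7} [-1.8 -2.7] dial 194.7
{'uv': [183.4, 222.3], 'conf': 0.56} [506.94400818  32.17664478 102.        ]
[[ 0.97385081  0.22718847]
 [ 0.22718847 -0.97385081]]
```

View pics/p4w.png

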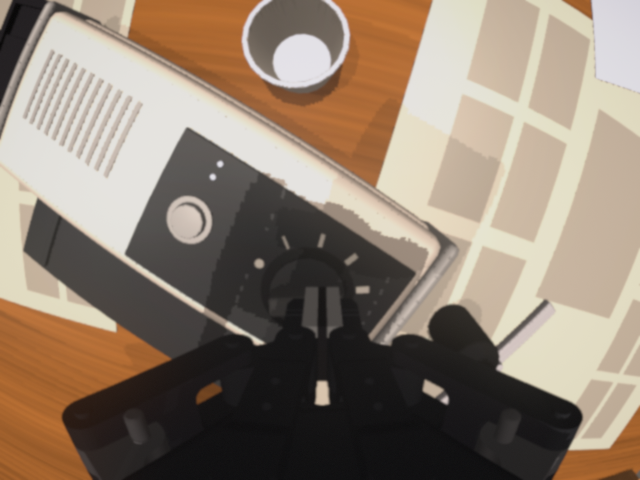

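View pics/p4sc.png

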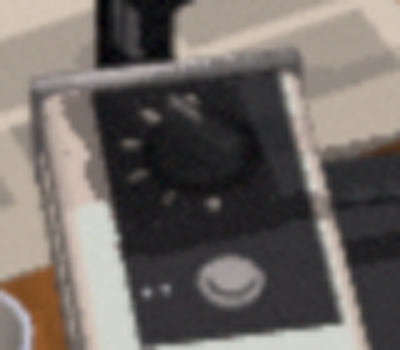

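Emit:
servo_tool(commands=[-1,0.145,-0.72,0,0,-1,0.145,-0.72,0,0,-1,0.145,-0.72,0,0,-1,0.145,-0.72,0,0,-1,0.145,-0.72,0,0,-1,0,0,0,0])

```text
time_s: 13.4
ee_pos: [507.2, 34.0, 204.8]
tool_rot: [-3.119, -0.363, -0.0]
wrist_force: [-0.2, 0.2, -1.1]
grip_width: 0.2
```

```bash
python3 -c "
from h import *
rep();dialang();look('p5')
P=env.camera_params('wrist')
for x in env.spot_point('wrist','start_button_top')[:2]: print(x,atz('wrist',x['uv'],102,P))"
```

```text
pos [507.2  34.  204.8] toolx as dial 57.2 c [-51.1  82.4] F [-0.2  0.2 -1.1] q [-0.03 -0.09  1.8   0.    1.44  1.3 ] 13.4
dial_pointer {'uv': [474.1, 321.0], 'conf': 0.76} [  5.  -25.7] dial 149.6
dial_top {'uv': [447.0, 331.4], 'conf': 0.79} [-1.9 -2.8] dial 195.1
{'uv': [323.8, 248.6], 'conf': 0.96} [507.60957426  28.88750481 102.        ]
```

View pics/p5w.png

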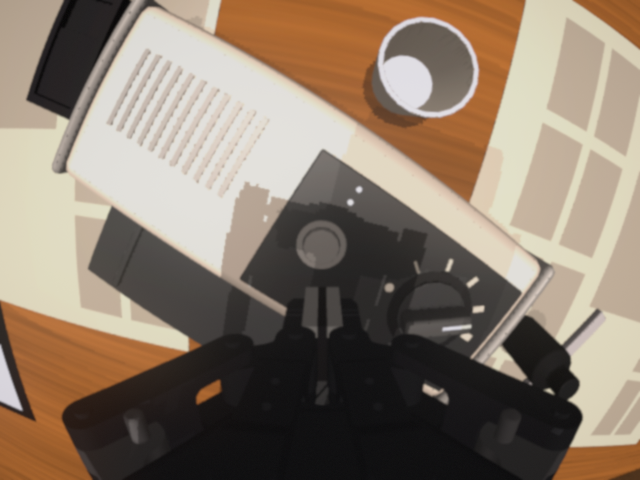

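View pics/p5sc.png

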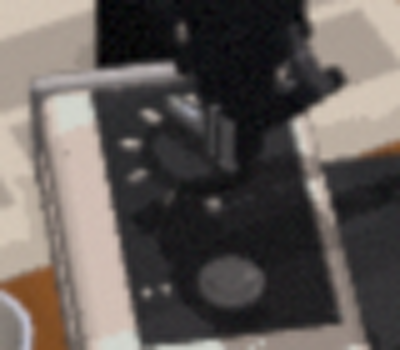

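The selector reads about 144° from two views, which is click 4. Now the button.

Emit:
servo_tool(commands=[-1,0,0.12,0.7,0,-1,0,0,0.8,0,-1,0,0,0.8,0,-1,0,0,0.6,0,-1,0,0,0.3,0,-1,0,0,0,0,-1,0,0,0,0])

```text
time_s: 14.33
ee_pos: [508.2, 28.2, 125.0]
tool_rot: [-3.121, -0.361, 0.001]
wrist_force: [0.4, -0.2, -0.3]
grip_width: 0.2
```

Emit:
servo_tool(commands=[-1,0,0,0.08,0,-1,0,0,0.08,0,-1,0,0,0,0])

```text
time_s: 14.58
ee_pos: [508.6, 28.5, 121.4]
tool_rot: [3.12, 0.362, 0.002]
wrist_force: [0.5, 0.9, 0.3]
grip_width: -0.0
```

Emit:
servo_tool(commands=[-1,0,0,0.06,0,-1,0,0,0,0])

```text
time_s: 14.75
ee_pos: [508.3, 28.5, 119.4]
tool_rot: [3.121, 0.362, 0.001]
wrist_force: [-0.8, -0.2, 0.1]
grip_width: -0.0
```

Emit:
servo_tool(commands=[-1,0,-0.09,0,0,-1,0,0,0.06,0,-1,0,0,0,0])

```text
time_s: 15.0
ee_pos: [507.8, 31.0, 117.9]
tool_rot: [-3.12, -0.362, -0.001]
wrist_force: [-0.5, 0.7, 1.7]
grip_width: 0.2
```

Emit:
servo_tool(commands=[-1,0,0,0.06,0,-1,0,0,0,0])

```text
time_s: 15.17
ee_pos: [507.9, 30.9, 116.4]
tool_rot: [-3.12, -0.362, -0.001]
wrist_force: [-0.6, 1.8, 1.8]
grip_width: 0.2
```

Emit:
servo_tool(commands=[-1,0,0,0.06,0,-1,0,0,0,0])

```text
time_s: 15.33
ee_pos: [507.9, 30.9, 114.8]
tool_rot: [-3.12, -0.362, -0.001]
wrist_force: [1.3, 2.3, 4.2]
grip_width: -0.0
```

Emit:
servo_tool(commands=[-1,0,0,0.04,0,-1,0,0,0,0])

```text
time_s: 15.5
ee_pos: [507.9, 30.8, 114.1]
tool_rot: [-3.12, -0.362, -0.001]
wrist_force: [-0.5, 3.1, 4.6]
grip_width: -0.0
```

Emit:
servo_tool(commands=[-1,0,0,0.04,0,-1,0,0,0,0])

```text
time_s: 15.67
ee_pos: [507.9, 30.8, 113.9]
tool_rot: [-3.121, -0.362, -0.001]
wrist_force: [-4.2, 2.0, 11.4]
grip_width: 0.1
```

Emit:
servo_tool(commands=[-1,0,0,0.03,0,-1,0,0,0,0])

```text
time_s: 15.83
ee_pos: [508.0, 30.8, 113.8]
tool_rot: [-3.121, -0.362, -0.001]
wrist_force: [-8.1, 1.8, 16.8]
grip_width: -0.4
```

The button has bottomed out: a hard stop at tip height about 97 mm, with the force rising to 17 N. Releasing straight up.

Emit:
servo_tool(commands=[-1,0,0,-0.12,0,-1,0,0,-0.2,0,-1,0,0,-0.4,0,-1,0,0,-0.8,0,-1,0,0,-0.8,0,-1,0,0,-0.8,0,-1,0,0,-0.8,0,-1,-0.6,-0.8,0,0,-1,-0.6,-0.8,0,0,-1,-0.6,-0.8,0,0,-1,-0.6,-0.8,0,0,-1,-0.6,-0.8,0,0,-1,-0.6,-0.8,0,0,-1,-0.6,-0.8,0,0,-1,0,0,0,0,-1,0,0,0,0])

```text
time_s: 17.17
ee_pos: [372.9, 143.3, 210.4]
tool_rot: [3.12, 0.365, 0.001]
wrist_force: [-0.1, -0.4, 0.7]
grip_width: -0.1
```

```bash
python3 -c "
from h import *
rep()
look('p6')
for c in ('top','scene'):
  for l,z in (('dial_pointer',109),('dial_top',119),('start_button_top',102),('tea_cup',0),('ink_bottle',0)):
    for x in env.spot_point(c,l)[:1]: print(c,l,x,atz(c,x['uv'],z).round(1))
a=cv2.imread('pics/p6.png')[250:350,310:470]; cv2.imwrite('pics/p6t.png',cv2.resize(a,None,fx=5,fy=5,interpolation=2))
"
```

```text
pos [372.9 143.3 210.4] toolx as dial 57.2 c [ 54.3 219.7] F [-0.1 -0.4  0.7] q [ 0.24 -0.43  2.06 -0.    1.51  1.58] 17.1667
top dial_pointer {'uv': [407.7, 294.4], 'conf': 0.98} [484.5 -83.2 109. ]
top dial_top {'uv': [396.2, 302.7], 'conf': 0.67} [469.7 -59.7 119. ]
top start_button_top {'uv': [344.7, 282.8], 'conf': 0.64} [508.8  33.1 102. ]
top tea_cup {'uv': [359.4, 222.4], 'conf': 0.74} [639.2  -6.7   0. ]
top ink_bottle {'uv': [462.7, 319.6], 'conf': 0.7} [ 432.1 -213.7    0. ]
scene dial_pointer {'uv': [314.2, 186.4], 'conf': 0.6} [490.  -85.8 109. ]
scene dial_top {'uv': [327.4, 187.8], 'conf': 0.56} [466.5 -55.3 119. ]
scene start_button_top {'uv': [330.7, 217.7], 'conf': 0.61} [504.1  28.4 102. ]
scene tea_cup {'uv': [279.2, 253.4], 'conf': 0.57} [642.3  -5.6   0. ]
scene ink_bottle {'uv': [313.5, 177.6], 'conf': 0.67} [ 422.6 -214.1    0. ]
```

View pics/p6t.png

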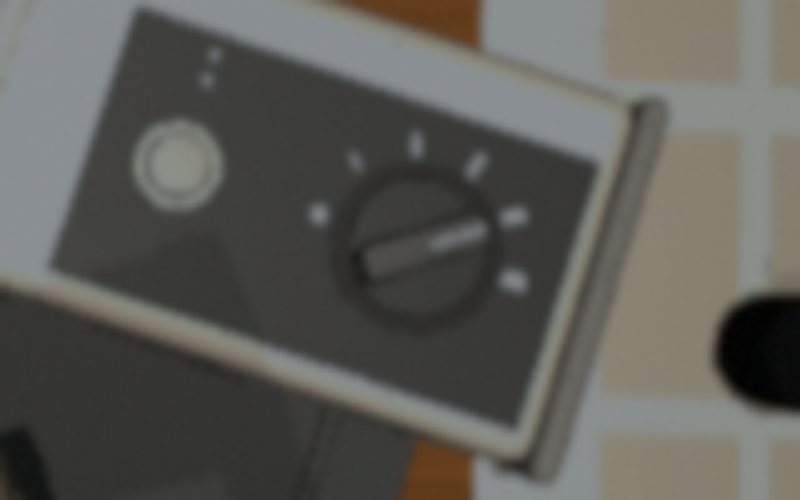

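View pics/p6.png

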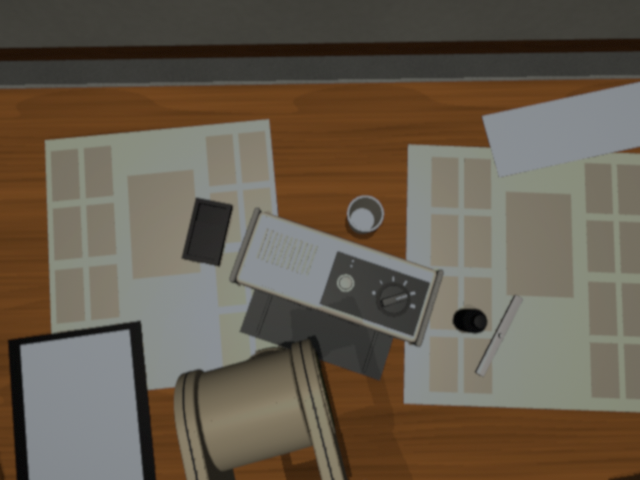

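View pics/p6sc.png

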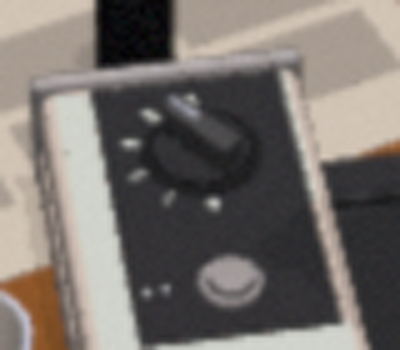

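The top view shows the selector's line, crop pixels (430,245) to (485,230), pointing at the fourth bar at (514,215). The button is back out and the four bystanders are where they started. The arm is clear, so I'm handing in.

```bash
python3 -c "
from h import *
print(env.hand_in())"
```

```text
the job is handed in; nothing more can be done
None
```

The laminator is ready: the selector is on the fourth click from off, the start button has been pressed fully in and released, and the job is handed in (17 s used of 58 s).

- **Selector:** It started at off. I pushed it round with the shut gripper, using only the outer face of one finger against the bar's rear side, and checked each click in the wrist camera. I backed off once early on to change the fingertip's angle. The last top view shows the white line on the fourth mark.
- **Button:** I pressed it after the selector was set. It stopped hard at about 97 mm tip height with the force rising to 17 N, well above the 4 N for fully in. It then came back out.
- **Bystanders:** The ink bottle, tea cup, paperweight and inkstone look unmoved in the top view. The arm stands clear with about zero wrist force.

**Disagreements between checks:** After the fourth click, the network's pointer angle read 148–153° against the assumed axis. Against the network's own bar centre it read 144–147°, where the fourth click is 144°. The fifth click is at 180°, so this leaves no doubt about the setting. During the press I saw up to 8 N of sideways force, probably friction.

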